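Lock the stop stud of an assembly jig with its jam nut

TASK

On the assembly jig a red spacer fork was left between the lower brass nut and the blue wing nut: slide it out sideways and lay it in the small green tray. Then run the blue wing nut down its stud and tighten it to about 0.55 N m so that it locks against the lower nut, but not so hard that the lower nut, whose setting must not be lost, turns with it. Let go and leave the other things on the bench alone.

Things in the scene. Friction and masses are not known exactly. Their poses are not given: they have to be found in the camera images.
- stud_top (a point): centre of the top end of the upright steel stud (15 mm diameter) of the fixed jig, 84 mm above the bench; its x, y are the axis of all the nuts. The aluminium base plate, 12 mm thick, is 90 mm (jig x) by 150 mm (jig y), from 47.5 mm on the -y side of the stud to 102.5 mm on the +y side, where the fork's tab stands. Axes are the jig's.
- lower_nut: lower brass hexagon nut on the stud, 34 mm across flats, 16 mm high, origin at the centre of its underside, 22 mm above the bench. It is already set and must stay as it is; it is held by friction and slips round with the wing nut at about 0.85 N m.
- nut_corner (a point): a corner of the lower nut, 19.6 mm from the stud's axis, half-way up the nut; it must not move more than 3 mm.
- lock_washer: dark steel washer, 31 mm across, 3 mm thick, on the lower nut (top 41 mm above the bench), origin under its centre. Its x axis stays along the lower nut's until the wing nut bears on it and drags it round clockwise: from 0.25 N m on, plus 2.5 N m per rad; 0.05 rad or more is locked. On release it springs back to at most 0.1 rad and stays.
- jam_nut: blue wing nut (the jam nut), origin at the centre of its underside, 9 to 12 mm above the washer at the start. Clockwise from above runs it down 16 mm per turn (2.55 mm per rad) with light friction (0.03 N m); it stays where left. It meets the washer after 3.5 to 4.8 rad; at which wing direction is not known and must be felt.
- jam_centre (a point): middle of the wing nut, on the stud's axis, 14 mm above its underside. Hub 31 mm across, 20 mm high; two upright wings along its own +x and -x, each 10 mm thick (y), reaching out to 50 mm from the axis, from 2 to 28 mm above the underside. A wing can be pushed round with closed fingers or pinched. Axes are the wing nut's.
- fork: loose red spacer fork, 50 g, origin under the foot of its upright tab, 12 mm above the bench and 78 mm from the stud; +x points from tab to stud. Tab 24 mm (x) by 10 mm (y), 68 mm tall. Flat fork 6 mm thick, 36 mm wide, underside 29 mm above the foot, prongs end 94 mm from the origin, 20 mm slot round the stud.
- fork_tab (a point): the place to grip the fork: middle of its tab, 56 mm above the foot, 12 mm below the tab's top; fingers close along the fork's y (10 mm). The fork lies on the washer, 3 to 6 mm below the wing nut: draw it out level along its own -x by 70 mm or more before lifting. Axes are the fork's.
- fork_mid (a point): middle of the fork's length, 40 mm from the tab's middle along the fork's +x and 32 mm above its foot. Axes are the fork's.
- tray: small green open tray, fixed to the bench, 190 mm (its x) by 130 mm (its y), 45 mm high, walls 4 mm, floor about 4 mm; origin at the centre of its underside on the bench
- bracket_a: white moulded bracket, 110 x 34 mm flat foot with a 60 mm upright plate, loose bystander
- bracket_b: second white moulded bracket like bracket_a, loose bystander
- bottle: closed blue bottle, 68 mm across, 210 mm tall, loose bystander
- flask: red flask, 66 mm across, 165 mm tall, loose bystander
- screwdriver: orange-handled screwdriver lying down, loose bystander
- wrench: steel wrench lying down, loose bystander
- spare_nut: loose spare brass hexagon nut, 34 mm across flats, 14 mm high, lying on the bench away from the jig; not needed
Mind the look-alikes: they are no part of the job. There is more than one size of the part that bears stud_top; the job needs the largest.

How it is judged:
By the outcome, as a careful person would: the job done as asked, in the order asked, and still so for the second after the job is handed in, with the robot touching nothing.
It also fails if it takes over 72 s, if anything falls off the work surface, if the arm or the gripper's body presses on something with over 40 N, if the wrist force passes 120 N, or if a joint passes its speed limit or range.

ROBOT

A 6-joint arm with a two-finger parallel gripper is mounted at the origin on the work surface. World frame = base frame: x ahead of the robot, y to its left, z up, the work surface at z = 0. Lengths are in m, angles in rad, forces in N, time in s.
With the tool pointing down it reaches from about 0.425 to 0.95 m from the base axis. Payload 14.7 kg.
Tool frame: the origin (TCP) lies at the very end of the fingers, on their centre line; the grasp point (between the pads) lies 19 mm behind it; z points along the fingers, x is the direction in which the jaws open and shut, and the axes are right-handed (so a half turn about z gives the same grasp; the last joint's range is limited). The gripper opens to 85 mm and grips with 20 to 120 N. Pads are 22 mm wide; open, the fingers measure 114 mm over their backs; the gripper's body (76 mm by 85 mm) begins 54 mm behind the grasp point. The pads swing forward as they close: fully open they stand 13 mm farther back than shut.
Start: joints at [-1.284, 0.48, 1.596, -0, 1.065, -0.047], TCP at [0.213, -0.614, 0.231] pointing down, gripper open.
Joint ranges: [-2.75, 2.75], [-0.82, 2.05], [0.23, 2.67], [-1.56, 4.7], [0.09, 2.69], [-2.92, 2.92]. Speed limits (rad/s): [1.89, 1.89, 2.39, 3.01, 3.01, 3.01].

INTERFACE

Orientations are given as a unit quaternion [w, x, y, z].
In Python, from station import r, vision, models gives the robot as it stands. Calls block until the motion is done:
- r.movep(position, orientation): joint-space move of the TCP to a pose.
- r.move_straight(position, attitude=None, rate=0.15, stop_force=None): straight line of the TCP; attitude=None keeps the orientation; rate is the mean speed in m/s. With stop_force (N) it stops when the force on the tool has changed by that much, and returns True; else False.
- r.movej(angles): joint-space move.
- r.release() and r.close_gripper(effort=None): open the fingers fully, or close them until they stop; effort is the grip in N (None keeps the last).
- r.pause(seconds).
- r.inverse_kinematics(position, orientation): joint angles nearest the present ones, or None.
- r.read_state(): the state.
- vision.read_camera(name): name is "scene" or "top" or "wrist"; returns a dict with "pixels" (480x640x3 uint8, red, green, blue), "fx", "fy", "cx", "cy" (pixels), "eye" and "attitude" of the camera in the world; the wrist camera has in their place "tool_from_camera" (4x4, takes a point from camera to tool coordinates, whose origin is the TCP and whose axes are the tool frame's). Camera axes: x right, y down, z forward; pixel columns grow to the right and rows downward; lengths in m; the calibration is good to about 2 mm. A picture is of the moment at which its call begins: read the wrist's pose just before it. There is no depth.
A pose or a line that the arm cannot do raises r.MotionError and nothing moves.
- r.sign_off(): hands the job in, once; it reports no verdict.
Trained networks look in a picture, given as the dict that the camera call returned (one of the last four; its "shot" number tells which), for a name from the list of things; names that differ only in an ending like _2 or _b are one class to them, and where a whole thing is asked for, a point or a joint stands for the part that bears it (a point fixed in the world has none). Each returns a list of dicts, best first, with "p" (0 to 1); they miss things now and then, are a little off and sometimes report something else, mostly with a low value. They report only what shows in the picture. A call takes as long as a camera call. They do not tell look-alikes from the thing itself.
- models.spot_in(name, picture): "bbox" ([left, top, right, bottom] in pixels, round what is visible of it).
- models.regions_of(name, picture): "mask" (480x640 bool, what is visible of it) and "bbox" ([left, top, right, bottom] in pixels, round what is visible of it).
The state is a dict: "time_s": time; "joint_positions": joint angles; "qvel": joint speeds; "joint_efforts": joint torques, N m; "position": TCP position; "orientation": TCP orientation; "ft_force": force on the tool from outside, world axes, zero at the start; "moment": the same for the moment, N m; "grip_width": finger opening in m.
Only numpy, scipy, OpenCV 4.12 (cv2) and the standard library are available. Lean on these libraries where they do the work, as an engineer would, in place of code of your own. Each camera call takes 0.05 s, during which the arm holds its last target. There are 200 camera calls.

## Working session

There is one attempt and no reset: what is moved stays moved. The work goes in short steps, each a Python script; the robot and the scene stay as the last script left them, time stands still between calls to the robot, and variables do not carry over. Pictures are saved under pics/ and viewed, about 8 in all and at most 12, crops included, and the job is handed in when it is done.

```bash
ls; mkdir -p pics
python3 - <<'E'
from station import r, vision, models
import cv2,numpy as np
for c in ("scene","top"):
    p=vision.read_camera(c); cv2.imwrite(f"pics/{c}0.png",p["pixels"][...,::-1])
    print(c,p["fx"],p["fy"],p["cx"],p["cy"],p["eye"],p["attitude"])
    for n in ("stud_top","jam_nut","fork","fork_tab","tray","lower_nut"):
        try: print(n,[(np.round(d["bbox"]).tolist(),round(d["p"],2)) for d in models.spot_in(n,p)[:4]])
        except Exception as e: print(n,e)
print(r.read_state())
E
```

```text
pics
scene 445.32926179522036 445.32926179522036 321.0918754017396 238.03003469218936 [ 1.29652226 -0.35595635  0.74587516] [-0.37256245  0.7719418   0.45816568 -0.23534505]
stud_top [([149.0, 278.0, 203.0, 321.0], 0.89), ([239.0, 216.0, 284.0, 252.0], 0.87), ([219.0, 257.0, 290.0, 306.0], 0.8)]
jam_nut [([224.0, 253.0, 263.0, 278.0], 0.63), ([155.0, 274.0, 168.0, 292.0], 0.53), ([246.0, 215.0, 265.0, 236.0], 0.42)]
fork [([242.0, 245.0, 276.0, 277.0], 0.93)]
fork_tab [([246.0, 247.0, 278.0, 278.0], 0.77)]
tray [([337.0, 208.0, 410.0, 265.0], 0.66), ([244.0, 243.0, 280.0, 281.0], 0.36)]
lower_nut [([153.0, 276.0, 173.0, 295.0], 0.66), ([226.0, 256.0, 263.0, 284.0], 0.59), ([248.0, 213.0, 263.0, 238.0], 0.57), ([336.0, 208.0, 407.0, 267.0], 0.44)]
top 474.0309686079263 474.0309686079263 319.63210730762097 236.06075383270252 [0.42576592 0.05199624 1.2204474 ] [-0.02591446  0.71677596 -0.69626681  0.02780626]
stud_top [([364.0, 217.0, 427.0, 266.0], 0.71), ([442.0, 242.0, 487.0, 278.0], 0.69), ([334.0, 289.0, 381.0, 321.0], 0.67), ([136.0, 262.0, 182.0, 286.0], 0.63)]
jam_nut [([386.0, 
[... 397 characters left out ...]
.59)]
{'time_s': 0.7, 'joint_positions': array([-1.28359804e+00,  4.80130914e-01,  1.59629897e+00,  5.35739040e-06,
        1.06509059e+00, -4.66212454e-02]), 'qvel': array([-0.00081768, -0.00050058,  0.00102297, -0.00064875,  0.00092928,
        0.00024432]), 'joint_efforts': array([-4.25101043e-04, -9.50268459e+01, -4.30590248e+01, -2.26098120e-05,
        6.99679749e-04,  5.25774180e-05]), 'position': array([ 0.21298479, -0.61411968,  0.2313418 ]), 'orientation': array([ 2.04284068e-05,  8.14755069e-01, -5.79805292e-01,  2.98430987e-05]), 'ft_force': array([ 0.63342238, -0.37981862, -0.43733122]), 'moment': array([ 0.03456905,  0.0185496 , -0.02714854]), 'grip_width': 0.08551245424169499}
```

View pics/scene0.png

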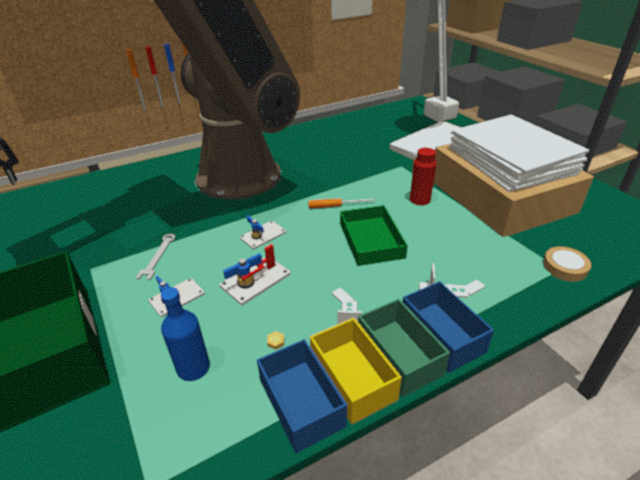

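View pics/top0.png

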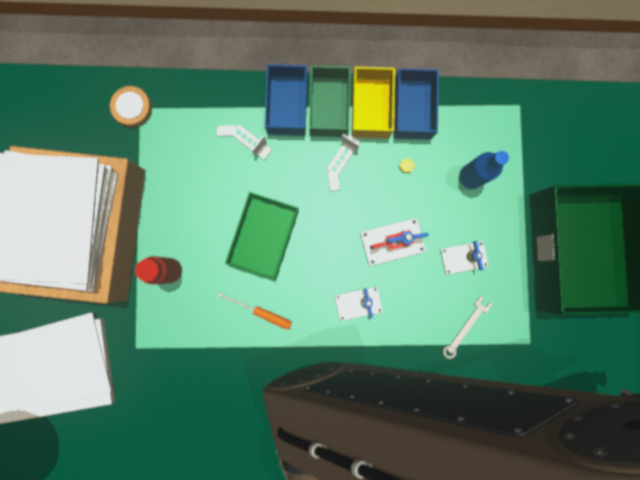

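The largest jig is at top px (395,242), and it alone carries the red fork (tab about (377,246)) and a long wing nut at (409,238). The look-alikes at (464,257) and (358,303) are smaller and have no fork. Next I'll measure from the image and get a closer wrist view, which also serves as the confirming crop.

```bash
cat > h.py <<'E'
from station import r, vision, models
import cv2,numpy as np
from scipy.spatial.transform import Rotation as R
def q2R(q): return R.from_quat(np.roll(q,-1))
def R2q(M): return np.roll(M.as_quat(),1)
def down(a,tilt=0.0,about=None):
    """tool down, jaw axis (tool x) along world yaw a"""
    M=R.from_matrix(np.array([[np.cos(a),np.sin(a),0],[np.sin(a),-np.cos(a),0],[0,0,-1]]))
    if about is not None: M=R.from_rotvec(tilt*np.array(about))*M
    return R2q(M)
def shot(c):
    s=r.read_state(); p=vision.read_camera(c)
    if c=="wrist":
        T=np.array(p["tool_from_camera"]); W=q2R(s["orientation"])
        p["Rw"]=W.as_matrix()@T[:3,:3]; p["o"]=s["position"]+W.apply(T[:3,3])
    else: p["Rw"]=q2R(p["attitude"]).as_matrix(); p["o"]=np.array(p["eye"])
    return p
def px2w(p,u,v,z):
    d=p["Rw"]@np.array([(u-p["cx"])/p["fx"],(v-p["cy"])/p["fy"],1.]); return p["o"]+d*(z-p["o"][2])/d[2]
def w2px(p,X):
    c=p["Rw"].T@(np.array(X)-p["o"]); return np.array([p["cx"]+p["fx"]*c[0]/c[2],p["cy"]+p["fy"]*c[1]/c[2]])
E
python3 - <<'E'
from h import *
p=shot("top")
for n,u,v,z in [("stud",409,238,.084),("tab",377,246,.08),("w+",428,235,.08),("w-",387,241,.08),("traycorners",252,195,.045),("",297,209,.045),("",273,279,.045),("",228,264,.045)]:
    print(n,px2w(p,u,v,z).round(3))
for v in "wrist",:
    q=vision.read_camera(v); print(np.array(q["tool_from_camera"]).round(3),q["fx"])
s=px2w(p,409,238,.084)
for rad in [.38,.4,.41,.42,.43,.45]:
  for tl in (0,.2,.4):
    # position towards tab drawn out, tilt
    d=np.array([rad,-.02,.07]); print(rad,tl,[r.inverse_kinematics(d,down(a,s*tl,[0,1,0])) is not None for a in(1.3,-1.8) for s in (1,-1)])
E
```

```text
stud [ 0.514 -0.165  0.084]
tab [ 0.493 -0.089  0.08 ]
w+ [ 0.523 -0.211  0.08 ]
w- [ 0.505 -0.113  0.08 ]
traycorners [0.613 0.222 0.045]
 [0.581 0.109 0.045]
 [0.406 0.162 0.045]
 [0.439 0.275 0.045]
[[ 1.     0.002 -0.001 -0.001]
 [-0.001  0.956  0.293 -0.075]
 [ 0.002 -0.293  0.956 -0.142]
 [ 0.     0.     0.     1.   ]] 377.6471141598614
0.38 0 [True, True, True, True]
0.38 0.2 [True, False, True, False]
0.38 0.4 [True, True, True, True]
0.4 0 [True, True, True, True]
0.4 0.2 [True, True, True, True]
0.4 0.4 [True, True, True, True]
0.41 0 [True, True, True, True]
0.41 0.2 [True, True, True, True]
0.41 0.4 [True, True, True, True]
0.42 0 [True, True, True, True]
0.42 0.2 [True, True, True, True]
0.42 0.4 [True, True, True, True]
0.43 0 [True, True, True, True]
0.43 0.2 [True, True, True, True]
0.43 0.4 [True, True, True, True]
0.45 0 [True, True, True, True]
0.45 0.2 [True, True, True, True]
0.45 0.4 [True, True, True, True]
```

Run:
```python
from h import *
r.movep([0.503,-0.127,0.22],down(0.27))
p=shot("wrist"); im=p["pixels"][...,::-1].copy(); cv2.imwrite("pics/w1.png",im)
for n in ("stud_top","jam_nut","fork","fork_tab"):
    print(n,[(np.round(d["bbox"]).tolist(),round(d["p"],2)) for d in models.spot_in(n,p)[:3]])
import pickle; pickle.dump(p,open("w1.pkl","wb"))
print(r.read_state()["time_s"],r.read_state()["joint_positions"].round(2), w2px(p,[.514,-.165,.084]),w2px(p,[.493,-.089,.08]))
```

```text
stud_top [([104.0, 10.0, 215.0, 152.0], 0.79), ([274.0, 142.0, 374.0, 331.0], 0.69), ([200.0, 322.0, 280.0, 429.0], 0.59)]
jam_nut [([103.0, 89.0, 203.0, 124.0], 0.96), ([306.0, 211.0, 341.0, 330.0], 0.95), ([198.0, 399.0, 282.0, 426.0], 0.88)]
fork [([302.0, 159.0, 350.0, 283.0], 0.77)]
fork_tab [([302.0, 155.0, 344.0, 281.0], 0.56)]
3.0917 [-0.31  0.31  1.91 -0.    0.92 -0.58] [322.43576337 281.06162897] [322.49960907 180.00033666]
```

View pics/w1.png

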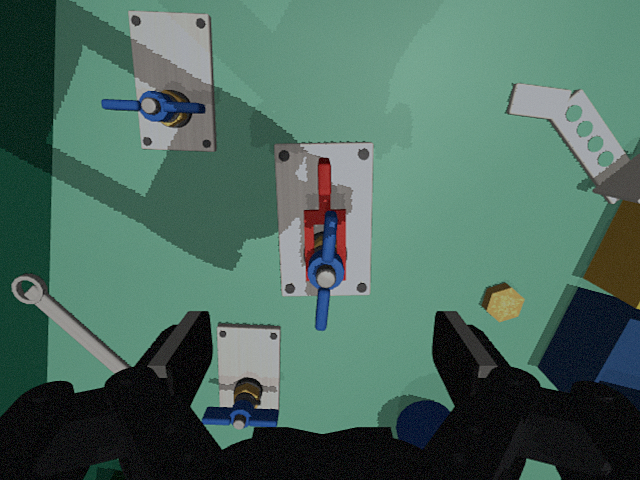

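The wrist view shows the largest jig in the middle, with its stud top at (326,279) and the red tab at about (324,160–210). The smaller look-alikes are at (155,105) and (241,420). I'll enlarge it to confirm and refine.

Run:
```python
from h import *
im=cv2.imread("pics/w1.png")[135:345,260:390]
cv2.imwrite("pics/w1c.png",cv2.resize(im,None,fx=2.85,fy=2.85,interpolation=cv2.INTER_CUBIC))
import pickle; p=pickle.load(open("w1.pkl","rb")); print(p["o"])
for n,u,v,z in [("stud",326,279,.084),("tab",324.5,168,.08),("w",332,214,.078),("w",321,328,.078)]+[("screw",u,v,.012) for u,v in((284,155),(364,154),(290,288),(362,287))]:
    print(n,px2w(p,u,v,z).round(4))
```

```text
[ 0.4836432  -0.05541661  0.36155424]
stud [ 0.5162 -0.1626  0.084 ]
tab [ 0.4921 -0.0802  0.08  ]
w [ 0.507  -0.1122  0.078 ]
w [ 0.5248 -0.2086  0.078 ]
screw [ 0.4558 -0.0848  0.012 ]
screw [ 0.5251 -0.0647  0.012 ]
screw [ 0.4926 -0.2093  0.012 ]
screw [ 0.5617 -0.189   0.012 ]
```

View pics/w1c.png

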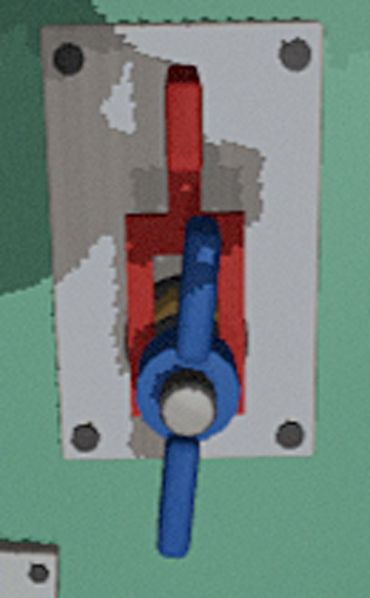

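The crop confirms it: the fork straddles the stud of the large plate, with the tab top at px (325,179) and the wing nearly over the fork's axis. Next I'll grasp the tab and draw the fork out.

```bash
cat >> h.py <<'E'
S=np.array([.516,-.1626]); FY=-1.284; fd=np.array([np.cos(FY),np.sin(FY)])
E
python3 - <<'E'
from h import *
import pickle; p=pickle.load(open("w1.pkl","rb"))
t=px2w(p,324.7,179,.08)[:2]; print("tab",t, "model",S-.078*fd)
t=(t+S-.078*fd)/2
q=down(FY+np.pi/2)
r.movep([*t,.13],q)
print(r.move_straight([*t,.051],rate=.1,stop_force=10))
f0=r.read_state()["ft_force"]
r.close_gripper(40); s=r.read_state(); print(s["grip_width"],s["ft_force"]-f0,s["time_s"])
if .006<s["grip_width"]<.014:
    e=t-.085*fd
    print(r.move_straight([*e,.051],rate=.08,stop_force=12)); s=r.read_state(); print(s["grip_width"],s["ft_force"]-f0,s["position"],s["time_s"])
    p=shot("scene"); im=p["pixels"][180:330,180:420,::-1]; cv2.imwrite("pics/s2.png",cv2.resize(im,None,fx=3,fy=3))
    for a in (-.295,2.847): print(r.inverse_kinematics([.472,.204,.045],down(a+np.pi/2)))
E
```

```text
tab [ 0.49437253 -0.08785786] model [ 0.49393529 -0.08778591]
False
0.009053386117377396 [-1.15784944  1.24091752  5.01201431] 5.1833
False
0.009463490838495896 [ 0.26280624  0.36351533 -1.28288153] [ 0.4703296  -0.00657845  0.05101002] 6.3917
[ 3.48995302e-01  5.70873829e-01  2.05572380e+00 -4.44089210e-16
  5.14995025e-01 -9.26801025e-01]
[ 3.48995302e-01  5.70873829e-01  2.05572380e+00 -4.44089210e-16
  5.14995025e-01  2.21438428e+00]
```

View pics/s2.png

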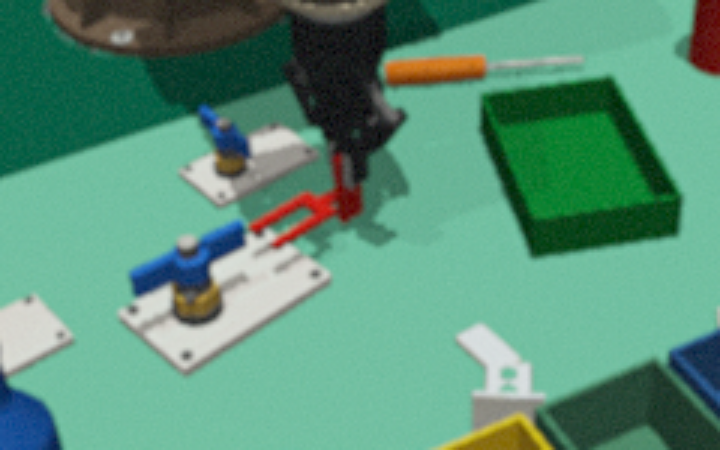

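The fork is fully out and held by its tab at crop (345,185). The wing nut and lower nut are still on the stud. Now to the tray.

Run:
```python
from h import *
s=r.read_state()["position"]
r.move_straight([s[0],s[1],.15],rate=.2)
q=down(-.295+np.pi/2)
r.movep([.472,.204,.15],q)
print(r.read_state()["grip_width"])
print(r.move_straight([.472,.204,.045],rate=.1,stop_force=6),r.read_state()["position"])
r.release()
r.move_straight([.472,.204,.16],rate=.2)
print(r.read_state()["time_s"])
# go on to the jig, stand off for a look
r.movep([0.505,-0.130,0.22],down(0.287))
p=shot("scene"); im=p["pixels"][180:330,180:420,::-1]; im=cv2.resize(im,None,fx=2.6,fy=2.6)
w=shot("wrist"); import pickle; pickle.dump(w,open("w2.pkl","wb"))
wc=cv2.resize(w["pixels"][135:345,260:390,::-1],None,fx=1.857,fy=1.857)
wc=wc[:390,:]; cv2.imwrite("pics/s3.png",np.hstack([im[:390,:558],wc[:390,:241]]))
print(r.read_state()["time_s"],[(np.round(d["bbox"]).tolist(),round(d["p"],2)) for d in models.spot_in("jam_nut",w)[:3]])
```

```text
0.009251551923080702
False [0.47238383 0.20408542 0.04550108]
10.575
11.9583 [([305.0, 208.0, 338.0, 328.0], 0.82), ([102.0, 83.0, 204.0, 117.0], 0.6), ([199.0, 398.0, 275.0, 425.0], 0.59)]
```

View pics/s3.png

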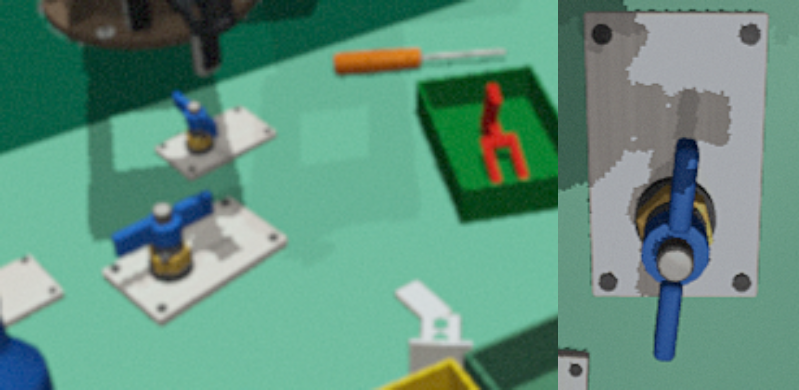

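The fork lies in the tray, at crop (500,135). The wing is at yaw 1.753, modulo π. I'll push it round clockwise with closed fingers, watching the torque about the stud axis from the wrist wrench.

```bash
cat >> h.py <<'E'
RAD=.037; ZP=.050
def pt(a): return [S[0]+RAD*np.cos(a),S[1]+RAD*np.sin(a),ZP]
def wrench(): s=r.read_state(); return np.r_[s["ft_force"],s["moment"][2]],s
def tau(b):
    w,s=wrench(); w=w-b; d=s["position"][:2]-S; return w[3]+d[0]*w[1]-d[1]*w[0],w,np.arctan2(d[1],d[0])
E
python3 - <<'E'
from h import *
a0=1.753+.85
r.close_gripper(40)
P=pt(a0); r.movep([P[0],P[1],.12],down(.287))
print("hit",r.move_straight(P,rate=.12,stop_force=8))
r.pause(.2); b=wrench()[0]; np.save("b.npy",b)
a=a0; log=[]
while a0-a<5.8:
    swept=a0-a
    st=.2 if swept<3.4 else .1
    a-=st
    hit=r.move_straight(pt(a),rate=.05 if swept<3.4 else .03,stop_force=6)
    t,w,an=tau(b); log.append((round(a0-a,2),round(t,3),hit))
    if hit or t>.15: break
print(log); print(w.round(2),an,r.read_state()["position"],r.read_state()["time_s"],r.read_state()["orientation"])
E
```

```text
hit False
[(0.2, np.float64(0.118), False), (0.4, np.float64(0.025), False), (0.6, np.float64(0.026), False), (0.8, np.float64(0.001), False), (1.0, np.float64(-0.005), False), (1.2, np.float64(-0.049), False), (1.4, np.float64(-0.018), False), (1.6, np.float64(-0.087), False), (1.8, np.float64(0.011), False), (2.0, np.float64(-0.018), False), (2.2, np.float64(-0.008), False), (2.4, np.float64(-0.006), False), (2.6, np.float64(-0.033), False), (2.8, np.float64(0.023), False), (3.0, np.float64(0.003), False), (3.2, np.float64(0.034), False), (3.4, np.float64(0.047), False), (3.5, np.float64(0.017), False), (3.6, np.float64(-0.005), False), (3.7, np.float64(0.032), False), (3.8, np.float64(0.111), False), (3.9, np.float64(0.038), False), (4.0, np.float64(0.01), False), (4.1, np.float64(0.045), False), (4.2, np.float64(0.284), False)]
[ 6.7  -1.1  -1.37  0.03] -1.5728656893866304 [ 0.51592277 -0.19991974  0.05027724] 21.5 [4.98789449e-04 9.89729624e-01 1.42948007e-01 9.42947530e-04]
```

```bash
cat >> h.py <<'E'
def tavg(b,n=6):
    r.pause(.15); L=[]
    for _ in range(n): L.append(tau(b)[0]); r.pause(.03)
    return np.mean(L),np.std(L)
E
python3 - <<'E'
from h import *
b=np.load("b.npy"); a=1.753+.85-4.2
print("now",tavg(b))
for i in range(12):
    a-=.03
    r.move_straight(pt(a),rate=.02)
    t=tavg(b); print(round(a,3),np.round(t,3),tau(b)[1].round(2))
    if t[0]>.44: break
print(r.read_state()["time_s"])
E
```

```text
now (np.float64(0.26006255826182884), np.float64(0.04521633641303874))
-1.627 [0.307 0.027] [ 7.94 -1.29 -0.88  0.04]
-1.657 [0.35  0.027] [ 7.85 -1.44 -2.1  -0.  ]
-1.687 [0.384 0.028] [ 9.88 -1.31 -2.34  0.  ]
-1.717 [0.43  0.035] [11.31 -1.82 -1.72  0.04]
-1.747 [0.495 0.015] [11.49 -1.05 -1.64  0.08]
24.85
```

Run:
```python
from h import *
b=np.load("b.npy"); a=-1.747
t=tavg(b,10); print(t)
while t[0]<.54:
    a-=.015; r.move_straight(pt(a),rate=.02); t=tavg(b,10); print(round(a,3),np.round(t,3))
# back off the wing (counterclockwise), then compare the zero
for k in range(3): a+=.2; r.move_straight(pt(a),rate=.06)
print("zero after",tavg(b,10))
P=pt(a); r.move_straight([P[0],P[1],.15],rate=.15)
r.movep([0.505,-0.130,0.22],down(0.287))
w=shot("wrist"); s=shot("scene")
wc=cv2.resize(w["pixels"][135:345,250:400,::-1],None,fx=2.4,fy=2.4)
sc=cv2.resize(s["pixels"][190:316,200:320,::-1],None,fx=4,fy=4)
cv2.imwrite("pics/f4.png",np.hstack([sc[:504,:430],wc[:504]]))
print(r.read_state()["time_s"])
```

```text
(np.float64(0.4762485385096453), np.float64(0.03533095221787008))
-1.762 [0.497 0.037]
-1.777 [0.522 0.037]
-1.792 [0.555 0.041]
zero after (np.float64(0.040747622517483), np.float64(0.030158706436637157))
30.2417
```

View pics/f4.png

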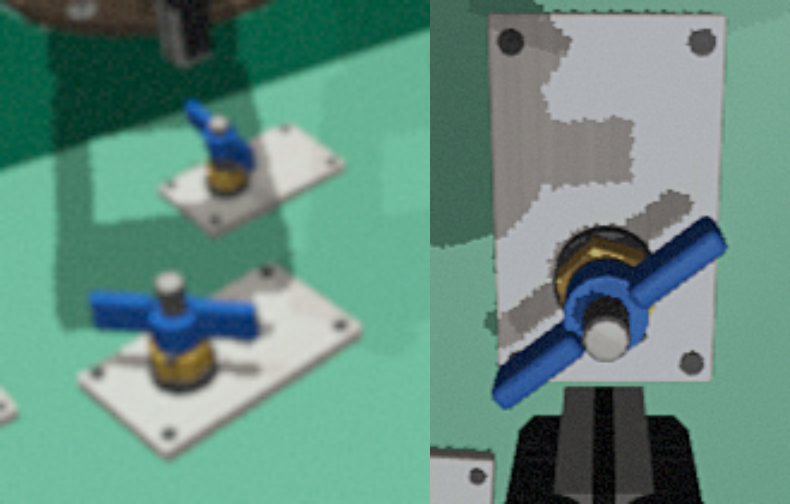

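The nut is down on the washer and the lower nut looks unturned. The free-air zero after backing off read +0.04 N m, because my first baseline was a single noisy sample. That puts the true peak near 0.515. I'll make one touch-up push with an averaged zero.

Run:
```python
from h import *
a=-1.192; P=pt(a); r.movep([P[0],P[1],.12],down(.287)); r.move_straight(P,rate=.12,stop_force=8)
r.pause(.2); L=[]
for _ in range(20): L.append(wrench()[0]); r.pause(.02)
b=np.mean(L,0); print("zero",tavg(b,10))
for a in (-1.4,-1.6): r.move_straight(pt(a),rate=.06,stop_force=8)
a=-1.65; r.move_straight(pt(a),rate=.02); t=tavg(b,12); print(a,np.round(t,3))
while t[0]<.535 and a>-1.95:
    a-=.04 if t[0]<.4 else .015
    r.move_straight(pt(a),rate=.02); t=tavg(b,12); print(round(a,3),np.round(t,3))
for k in range(3): a+=.2; r.move_straight(pt(a),rate=.06)
print("zero after",tavg(b,12))
P=pt(a); r.move_straight([P[0],P[1],.15],rate=.15)
r.movep([0.505,-0.130,0.22],down(0.287))
w=shot("wrist"); s=shot("scene"); wc=cv2.resize(w["pixels"][135:345,250:400,::-1],None,fx=2.4,fy=2.4)
sc=cv2.resize(s["pixels"][180:330,180:420,::-1],None,fx=1.7,fy=1.7); sc=cv2.copyMakeBorder(sc,0,504-sc.shape[0],0,0,cv2.BORDER_CONSTANT)
cv2.imwrite("pics/f5.png",np.hstack([sc,wc[:504]]))
print(r.read_state()["time_s"])
```

```text
zero (np.float64(-0.00042148613888214374), np.float64(0.033820309371419346))
-1.65 [0.102 0.027]
-1.69 [0.234 0.049]
-1.73 [0.353 0.032]
-1.77 [0.442 0.036]
-1.785 [0.478 0.031]
-1.8 [0.507 0.033]
-1.815 [0.554 0.039]
zero after (np.float64(-0.02412353273727204), np.float64(0.04656496287723155))
41.475
```

View pics/f5.png

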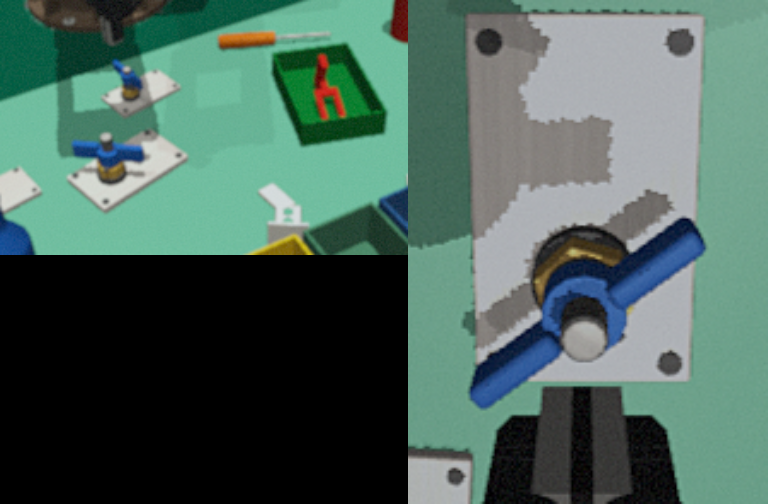

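The fork is in the tray, the wing nut sits on the washer at crop (585,300), and the brass nut is unchanged. The robot is clear, so I'm handing in.

```bash
python3 -c "
from station import r
r.sign_off()"
```

```text
the job is handed in; nothing more can be done
```

I handed the job in at about 41.5 s of the 72 s allowed.

- **Fork:** I drew it out level by 85 mm from the largest jig, then lifted it and left it in the green tray. The last scene picture shows it there.
- **Wing nut:** I ran it down clockwise with closed fingers until it met the washer, then tightened it. The first pass read 0.555 N m, but my zero was about 0.04 N m off, so the true value was nearer 0.515. I pushed again with an averaged zero and reached 0.554 N m; the zero checked afterwards was off by -0.02, within the noise of about 0.04.
- **Last checks:** The pictures show the wing nut seated on the washer and the gripper clear of everything. By eye the lower nut looks unturned, and the torque rose smoothly with no sign of it slipping. I did not measure the lower nut's angle or the washer's locked angle directly, and I did not check the bystanders outside the last scene crop.

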